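# Fetch the leveller from under the caddy's sliding door

## Task

The coffee leveller is in the rear bay of the acrylic caddy under the sliding door, which cannot be pulled forward while the funnel and the bellows stand in its way in the front bay. Park the funnel on the saucer and the bellows on the cork coaster, slide the door open, put the leveller into the empty well of the tamper stand, then slide the door fully shut again and put the funnel and the bellows back upright exactly where each of them stood. Set things down rather than dropping them, and leave the tamper alone.

Things in the scene. Friction and masses are not known exactly. Their poses are not given: they have to be found in the camera images.
- caddy: clear acrylic caddy, fixed, 214 mm deep (its x), 190 mm wide (its y); floor 5 mm, walls 50 mm high and 5 mm thick, rails on both side walls up to 59 mm. Origin: centre of the underside; x points from the uncovered front bay (inside -102 to 0 mm, funnel and bellows stand there left and right at y about +/-42) to the rear bay (0 to +102 mm), no wall between them; z up.
- caddy_door (a joint): the caddy's sliding door, a level clear pane 103 (x) by 174 mm, 4 mm thick, 52 to 56 mm above the counter; m: 0 = shut over the rear bay (covers caddy x +2 to +105 mm), slides along the caddy's -x over the front bay, 0.100 = fully open. Friction 1.2 N, stays where left; starts shut or up to 10 mm ajar. Funnel and bellows are taller than the pane and block its run.
- caddy_door_pull (a point): middle of the top edge of the door's pull, an upright clear bar on the pane: 10 mm thick (caddy's x), 60 mm long (caddy's y), rising 26 mm above the pane, its top 82 mm above the counter. Moves with the door; axes as the caddy's. With the door shut it lies at caddy x +19.5 mm, y 0.
- funnel: stainless steel funnel standing mouth down, spout up, round: mouth rim 66 mm across, a cone up to 52 mm height, then an upright spout 22 mm across from 52 to 98 mm height (grip it there). Origin: centre of the underside (mouth), z up. About 0.1 kg.
- bellows: small dark grey silicone hopper bellows, stiff, upright and round: foot 66 mm across, ribbed and narrowing to 58 mm height, then a plain round cap 38 mm across from 58 to 90 mm height (grip it there). Origin: centre of the underside, z up. About 0.07 kg.
- leveller: coffee leveller (distribution tool): a solid dark steel puck 58 mm across and 38 mm high with a bright ring and an aluminium top. Origin: centre of the underside, z up. About 0.3 kg. Stands on the floor of the caddy's rear bay, about caddy x +55, y 0 mm.
- saucer: white porcelain saucer, loose, 150 mm across and 15 mm high, with a flat floor about 95 mm across lying 4 mm above the counter. Origin: centre of the underside, z up.
- coaster: square cork coaster, fixed, 104 by 104 mm, 6 mm thick. Origin: centre of the underside, z up.
- stand: brown wooden tamper stand, wells lined with dark rubber, fixed, a block 96 mm (its x) by 170 mm (its y) and 22 mm high with two round wells 5 mm deep side by side. The empty well, 76 mm across, is centred at stand x 0, y +42 mm, its floor 17 mm above the counter; the tamper stands in the other, at y -42 mm. Origin: centre of the underside, z up.
- tamper: coffee tamper standing in its well of the stand, not to be moved: round steel foot 58 mm across, wooden handle 36 mm across, 88 mm high in all. Origin: centre of the underside, z up.

How it is judged:
On the way, in this order (a step that is already met when the one before it is completed fails the run):
1. the funnel stands released on the saucer and the bellows on the coaster, with the leveller still in the caddy (horizontal distance between funnel and saucer below 0.025 m and height (world z) of funnel below 0.012 m and angle between each of funnel, bellows's own z axis and vertical below 0.08 rad and x of bellows in the frame of coaster between -0.035 and 0.035 m and y of bellows in the frame of coaster between -0.035 and 0.035 m and height (world z) of bellows below 0.014 m and contact force between each of funnel, bellows and the fingers below 0.1 N and distance of leveller from where it was at the start of the episode below 0.02 m), for 0.2 s.
2. the leveller is seated and released in the stand's empty well, with the funnel and the bellows still parked (x of leveller in the frame of stand between -0.012 and 0.012 m and y of leveller in the frame of stand between 0.03 and 0.054 m and z of leveller in the frame of stand below 0.0195 m and angle between leveller's own z axis and vertical below 0.06 rad and contact force between leveller and the fingers below 0.1 N and horizontal distance between funnel and saucer below 0.025 m and height (world z) of funnel below 0.012 m and angle between each of funnel, bellows's own z axis and vertical below 0.08 rad and x of bellows in the frame of coaster between -0.035 and 0.035 m and y of bellows in the frame of coaster between -0.035 and 0.035 m and height (world z) of bellows below 0.014 m), for 0.2 s.
At the end, for the whole second after the job is handed in: the funnel and the bellows each stand upright (within 4.5 degrees) within 15 mm of where they stood at the start, the door is shut (less than 10 mm from its stop), the leveller sits flat in the stand's empty well (within 12 mm of its centre, on its floor), and all three are released and at rest (distance of each of funnel, bellows from where it was at the start of the episode below 0.015 m and angle between each of funnel, bellows's own z axis and vertical below 0.08 rad and value of joint caddy_door below 0.01 m and x of leveller in the frame of stand between -0.012 and 0.012 m and y of leveller in the frame of stand between 0.03 and 0.054 m and z of leveller in the frame of stand below 0.0195 m and angle between leveller's own z axis and vertical below 0.06 rad and contact force between each of funnel, bellows, leveller and the fingers below 0.1 N and linear speed of each of funnel, bellows, leveller below 0.02 m/s); the robot touches nothing.
It fails at once if the tamper is shifted by more than 20 mm or tipped (distance of tamper from where it was at the start of the episode above 0.02 m or angle between tamper's own z axis and vertical above 0.3 rad).
It fails at once if the funnel, the bellows or the leveller is dropped (in free fall 45 mm or more above the counter) ((contact force between funnel and anything else below 0.01 N and height (world z) of funnel above 0.045 m) or (contact force between bellows and anything else below 0.01 N and height (world z) of bellows above 0.045 m) or (contact force between leveller and anything else below 0.01 N and height (world z) of leveller above 0.045 m)).
It also fails if it takes over 134 s, if anything falls off the work surface, if the arm or the gripper's body presses on something with over 40 N, if the wrist force passes 120 N, or if a joint passes its speed limit or range.

## Robot

A 6-joint arm with a two-finger parallel gripper is mounted at the origin on the work surface. World frame = base frame: x ahead of the robot, y to its left, z up, the work surface at z = 0. Lengths are in m, angles in rad, forces in N, time in s.
With the tool pointing down it reaches from about 0.425 to 1.125 m from the base axis. Payload 14.9 kg.
Tool frame: the origin (TCP) lies between the finger pads; the fingertips stand robot.tips_ahead ahead of it and the grasp point (between the pads) lies 8 mm behind it (robot.tips_ahead is the distance from the TCP to the fingertips, in m); y points along the fingers, z is the direction in which the jaws open and shut, and the axes are right-handed (so a half turn about y gives the same grasp; the last joint's range is limited). The gripper opens to 91 mm and grips with 3 to 60 N. Pads are 32 mm wide; open, the fingers measure 118 mm over their backs; the gripper's body (76 mm by 178 mm) begins 60 mm behind the grasp point.
Start: joints at [1.205, 0.379, 1.734, -0, 1.028, -0.033], TCP at [0.229, 0.662, 0.225] pointing down, gripper open.
Joint ranges: [-2.77, 2.77], [-0.74, 2.19], [0, 2.66], [-1.06, 4.2], [0.31, 2.87], [-3.08, 3.08]. Speed limits (rad/s): [1.89, 1.89, 2.39, 3.14, 3.14, 3.14].

## Interface

Orientations are given as a rotation vector (axis times angle).
In Python, from station import robot, eyes gives the robot as it stands.
- The arm moves only by the tool drive_tool, never from a script. Its argument "moves" is a list of rows, each an object with "twist": the turn, a rotation vector about the tool's x, y, z in degrees, a list of three; "slide": the shift along the tool's x, y, z in m, a list of three; "hand": the finger opening in m, from 0 to 0.0912. A call has 1 to 20 rows; each row is the pose to reach, as a shift and turn from the pose commanded when the call began, along the tool's axes at that moment; what a row does not reach only later rows make up. A row lasts 1/10 s, in which the tool goes at most 50 mm and 8.59 degrees, less where a joint would pass 70% of its speed; a pose out of reach is approached as far as the arm can. A call with a gripper value outside its range is refused whole. The fingers move at their own pace and stop on an object; the grip force is fixed at half the most. Time passes only in rows, so rows that repeat a pose let the fingers close. It gives the time, the measured TCP pose, the force and the opening at its end, in the units of the state.
- robot.observe(): the state, without advancing time (a new reading comes with each control period).
- eyes.get_image(name): name is "scene" or "top" or "wrist"; returns a dict with "color" (420x560x3 uint8, red, green, blue), "z_map" (420x560 float32, m along the optical axis (not along the pixel's ray), 0 where there is no reading), "camera_matrix" (3x3 intrinsics, pixels), "k1" (the pictures are not rectified: a ray, as slopes to the right and down, at radius r is drawn at 1 + k1 r^2 times it, then the intrinsics apply), "extrinsics" (4x4, takes a point from world to camera coordinates); the wrist camera has in their place "hand_eye" (4x4, takes a point from camera to tool coordinates, whose origin is the TCP and whose axes are the tool frame's). Camera axes: x right, y down, z forward; pixel columns grow to the right and rows downward; lengths in m; the calibration is good to about 2 mm. A picture is of the moment at which its call begins: read the wrist's pose just before it.
- robot.hand_in(): hands the job in, once; it reports no verdict.
The state is a dict: "time": time; "joint_positions": joint angles; "joint_velocities": joint speeds; "tau": joint torques, N m; "tcp_pos": TCP position; "eef_rot": TCP orientation; "wrist_force": force on the tool from outside, world axes, zero at the start; "ft_torque": the same for the moment, N m; "grip_width": finger opening in m.
Only numpy, scipy, OpenCV 4.12 (cv2) and the standard library are available. Lean on these libraries where they do the work, as an engineer would, in place of code of your own. Each camera call takes 0.05 s, during which the arm holds its last target. There are 200 camera calls.

## Working session

There is one attempt and no reset: what is moved stays moved. The work goes in short steps, Python scripts to look and compute and a tool call to move; the robot and the scene stay as the last step left them, time stands still between calls to the robot, and variables do not carry over. Pictures are saved under pics/ and viewed, about 12 in all and at most 16, crops included, and the job is handed in when it is done.

Besides the shell and the picture viewer there is one more tool, called after "Emit:" as name(argument=value, ...), one argument or row to a line, values as JSON. drive_tool: Moves the arm, as the interface text tells. Its arguments: {"type":"object","properties":{"moves":{"type":"array","items":{"type":"object","properties":{"twist":{"type":"array","items":{"type":"number"}},"slide":{"type":"array","items":{"type":"number"}},"hand":{"type":"number"}}}}},"required":["moves"]}

```bash
ls; mkdir -p pics; cat > h.py <<'E'
import numpy as np, cv2
from scipy.spatial.transform import Rotation as R
from station import robot, eyes
def grab(n):
    s=robot.observe(); d=eyes.get_image(n)
    K=np.array(d['camera_matrix']);
    if n=='wrist':
        T=np.eye(4);T[:3,:3]=R.from_rotvec(s['eef_rot']).as_matrix();T[:3,3]=s['tcp_pos']
        C=T@np.array(d['hand_eye'])
    else: C=np.linalg.inv(np.array(d['extrinsics']))
    return dict(img=d['color'],z=d['z_map'],K=K,k1=d['k1'],C=C)
def ray(g,u,v):
    K=g['K'];xd=np.array([(u-K[0,2])/K[0,0],(v-K[1,2])/K[1,1]]);x=xd.copy()
    for _ in range(20): x=xd/(1+g['k1']*(x@x))
    return g['C'][:3,3],g['C'][:3,:3]@np.array([x[0],x[1],1.])
def onz(g,u,v,h):
    o,d=ray(g,u,v);return o+d*(h-o[2])/d[2]
def dep(g,u,v):
    o,d=ray(g,u,v);return o+d*g['z'][int(round(v)),int(round(u))]
def proj(g,P):
    p=np.linalg.inv(g['C'])@np.append(P,1);x=p[:2]/p[2];x=x*(1+g['k1']*(x@x))
    return g['K'][:2,:2]@x+g['K'][:2,2]
def tri(*a):
    A=0;b=0
    for g,u,v in a:
        o,d=ray(g,u,v);d=d/np.linalg.norm(d);M=np.eye(3)-np.outer(d,d);A=A+M;b=b+M@o
    return np.linalg.solve(A,b)
def save(g,f,crop=None,s=1):
    im=g['img'][...,::-1]
    if crop: x0,y0,x1,y1=crop;im=im[y0:y1,x0:x1]
    cv2.imwrite('pics/'+f,cv2.resize(im,None,fx=s,fy=s,interpolation=cv2.INTER_CUBIC))
E
python3 - <<'E'
from h import *
import pickle
G={n:grab(n) for n in('scene','top')}
pickle.dump(G,open('g0.pkl','wb'))
for n in G: save(G[n],n+'0.png',s=1.4); print(n,G[n]['C'].round(3).tolist(),G[n]['K'].tolist(),G[n]['k1'])
s=robot.observe();print(s);print(R.from_rotvec(s['eef_rot']).as_matrix().round(3))
E
```

```text
pics
scene [[0.65, 0.492, -0.579, 1.07], [0.759, -0.439, 0.481, -0.472], [-0.018, -0.752, -0.659, 0.726], [0.0, 0.0, 0.0, 1.0]] [[389.32829687307986, 0.0, 281.2057237982446], [0.0, 389.32829687307986, 216.08423934885266], [0.0, 0.0, 1.0]] -0.09937344575773134
top [[-0.001, -0.988, 0.156, 0.325], [-1.0, 0.001, -0.001, -0.012], [0.001, -0.156, -0.988, 1.226], [0.0, 0.0, 0.0, 1.0]] [[473.4057776141527, 0.0, 289.47964532488095], [0.0, 473.4057776141527, 204.37862602611312], [0.0, 0.0, 1.0]] -0.008990293603072198
{'time': 0.1, 'joint_positions': array([ 1.20464101e+00,  3.79391862e-01,  1.73467759e+00,  2.72951145e-05,
        1.02845913e+00, -3.33277883e-02]), 'joint_velocities': array([-0.00052443, -0.00123883, -0.00281012, -0.00090006, -0.00035937,
        0.00123005]), 'tau': array([-5.70247503e-04, -7.65041614e+01, -4.35297346e+01,  6.52265106e-02,
        3.97643354e-02, -1.42877514e-05]), 'tcp_pos': array([0.22860827, 0.66128864, 0.22435102]), 'eef_rot': array([-1.55588339,  0.26139221, -0.26106324]), 'wrist_force': array([-0.44782568,  0.10890071,  0.32858406]), 'ft_torque': array([-0.01085028,  0.00318783, -0.00942775]), 'grip_width': 0.09140503552904992}
[[ 0.945 -0.     0.327]
 [-0.327 -0.001  0.945]
 [-0.    -1.    -0.001]]
```

View pics/scene0.png

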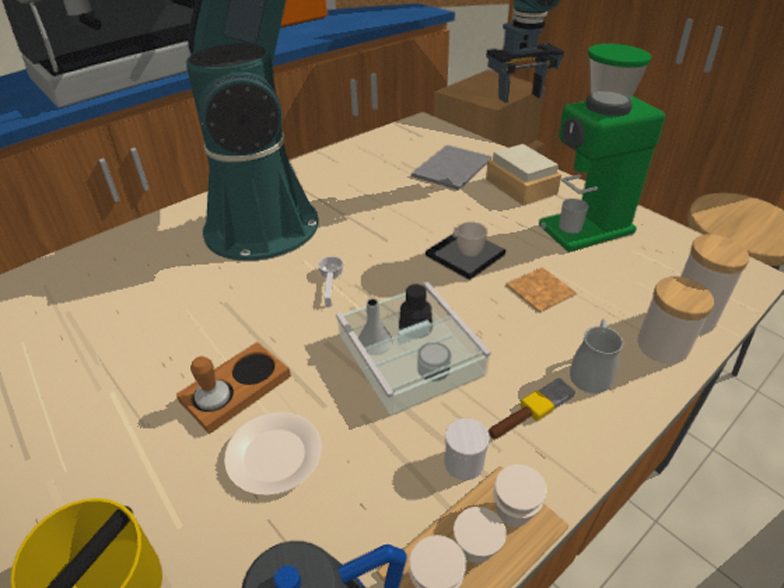

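View pics/top0.png

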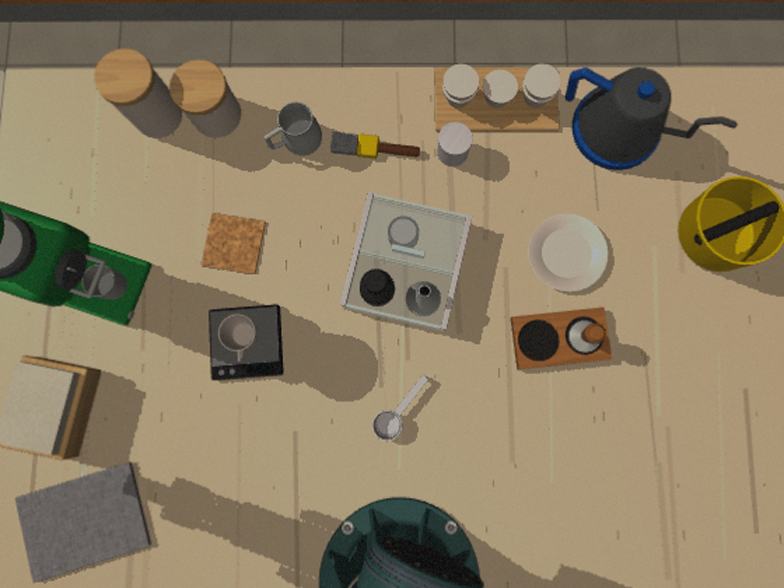

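```bash
python3 - <<'E'
from station import robot
print([a for a in dir(robot) if a[0]!='_'], robot.tips_ahead)
E
```

```text
['MotionError', 'hand_in', 'observe', 'tips_ahead'] 0.011
```

The scene view shows the funnel at (373,303), the bellows at (415,290), the leveller under the pane at (433,357), the saucer, coaster and stand. The top view shows the same things: funnel spout (424,291), bellows cap (377,281), leveller (403,230) and pull (408,251). I'll enlarge the caddy in both views.

```bash
python3 - <<'E'
from h import *
import pickle
G=pickle.load(open('g0.pkl','rb'))
def crop(n,x0,y0,w,h,s): return cv2.resize(G[n]['img'][y0:y0+h,x0:x0+w,::-1],None,fx=s,fy=s,interpolation=cv2.INTER_CUBIC)
a=crop('top',240,134,100,110,4); b=crop('scene',236,196,100,110,4)
c=crop('top',140,140,100,60,4); d=crop('top',360,145,100,60,4)  # not used
cv2.imwrite('pics/c1.png',np.hstack([a,b]))
E
```

```text
(no output)
```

View pics/c1.png

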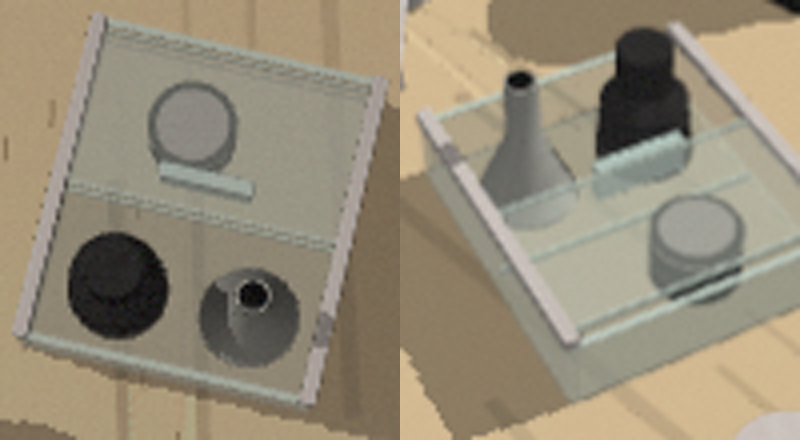

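```bash
python3 - <<'E'
from h import *
import pickle
G=pickle.load(open('g0.pkl','rb'));t,s=G['top'],G['scene']
T=lambda x,y:(t,240+x/4-.4,134+y/4-.4); S=lambda x,y:(s,236+(x-400)/4-.4,196+y/4-.4)
for n,a,b,h in [('funnel',(252,293),(519,80),.103),('bellows',(118,280),(645,45),.095),('lev',(192,125),(698,227),.043),('pull',(206,178),(640,150),.082),
  ]:
    print(n,tri(T(*a),S(*b)).round(4),'top@h',onz(*T(*a),h).round(4),'scene@h',onz(*S(*b),h).round(4))
c=np.array([onz(*T(*p),.059) for p in [(97,18),(378,83),(308,403),(22,335)]]);print(c.round(4),c.mean(0).round(4))
fx=(c[0]+c[1]-c[2]-c[3]);ly=(c[0]+c[3]-c[1]-c[2]);print('yaw',np.degrees(np.arctan2(fx[1],fx[0])),np.degrees(np.arctan2(-ly[0],ly[1])))
P=lambda u,v,h:onz(t,u/1.4,v/1.4,h).round(4)
Q=lambda u,v,h:onz(s,u/1.4,v/1.4,h).round(4)
print('saucer',P(568,253,.015),Q(273,453,.015),'coaster',P(234,243,.006),Q(541,289,.006),'well',P(538,341,.017),Q(254,369,.017),'tamper',P(584,335,.017))
print('stand corners',[P(*p,.022) for p in[(512,317),(604,308),(611,357),(517,369)]])
for n,u,v in[('saucer',568,253),('coaster',234,243),('well',538,341)]: print(n,dep(t,u/1.4,v/1.4).round(4))
for n,a in[('fun',(260,340)),('bel',(118,270)),('lev',(192,125))]: print(n, dep(*T(*a)).round(4))
E
```

```text
funnel [ 0.4966 -0.0452  0.1033] top@h [ 0.4968 -0.0449  0.103 ] scene@h [ 0.4962 -0.0452  0.103 ]
bellows [0.5097 0.0399 0.0908] top@h [0.5061 0.0359 0.095 ] scene@h [0.5156 0.0408 0.095 ]
lev [ 0.616  -0.008   0.0417] top@h [ 0.615  -0.0088  0.043 ] scene@h [ 0.6173 -0.008   0.043 ]
pull [ 0.5729 -0.0166  0.0805] top@h [ 0.5719 -0.0175  0.082 ] scene@h [ 0.5746 -0.0167  0.082 ]
[[ 0.6812  0.0518  0.059 ]
 [ 0.6383 -0.1269  0.059 ]
 [ 0.4348 -0.0804  0.059 ]
 [ 0.4773  0.0968  0.059 ]] [ 0.5579 -0.0147  0.059 ]
yaw -12.661982404433369 -13.489034374094702
saucer [ 0.5791 -0.3172  0.015 ] [ 0.5881 -0.3178  0.015 ] coaster [0.6008 0.309  0.006 ] [0.6082 0.3077 0.006 ] well [ 0.415  -0.2555  0.017 ] [ 0.4189 -0.2532  0.017 ] tamper [ 0.4258 -0.34    0.017 ]
stand corners [array([ 0.4584, -0.2084,  0.022 ]), array([ 0.4748, -0.3775,  0.022 ]), array([ 0.3854, -0.3859,  0.022 ]), array([ 0.3641, -0.215 ,  0.022 ])]
saucer [ 0.5806 -0.3189  0.0083]
coaster [0.5994 0.3074 0.0121]
well [ 0.4149 -0.2553  0.018 ]
fun [ 0.4766 -0.0517  0.0393]
bel [0.5118 0.0358 0.0975]
lev [ 0.6113 -0.0088  0.0582]
```

Caddy centre is about (0.558,-0.015) with yaw -13°. I'll go above the front bay with the tool aligned to the caddy, then look with the wrist camera.

Emit:
drive_tool(
  moves=[
    {"slide": [0.486,0,-0.534],"twist": [0,-6,0],"hand": 0.06},
    {"slide": [0.486,0,-0.534],"twist": [0,-6,0],"hand": 0.06},
    {"slide": [0.486,0,-0.534],"twist": [0,-6,0],"hand": 0.06},
    {"slide": [0.486,0,-0.534],"twist": [0,-6,0],"hand": 0.06},
    {"slide": [0.486,0,-0.534],"twist": [0,-6,0],"hand": 0.06},
    {"slide": [0.486,0,-0.534],"twist": [0,-6,0],"hand": 0.06},
    {"slide": [0.486,0,-0.534],"twist": [0,-6,0],"hand": 0.06},
    {"slide": [0.486,0,-0.534],"twist": [0,-6,0],"hand": 0.06},
    {"slide": [0.486,0,-0.534],"twist": [0,-6,0],"hand": 0.06},
    {"slide": [0.486,0,-0.534],"twist": [0,-6,0],"hand": 0.06},
    {"slide": [0.486,0,-0.534],"twist": [0,-6,0],"hand": 0.06},
    {"slide": [0.486,0,-0.534],"twist": [0,-6,0],"hand": 0.06},
    {"slide": [0.486,0,-0.534],"twist": [0,-6,0],"hand": 0.06},
    {"slide": [0.486,0,-0.534],"twist": [0,-6,0],"hand": 0.06},
    {"slide": [0.486,0,-0.534],"twist": [0,-6,0],"hand": 0.06},
    {"slide": [0.486,0,-0.534],"twist": [0,-6,0],"hand": 0.06},
    {"slide": [0.486,0,-0.534],"twist": [0,-6,0],"hand": 0.06},
    {"slide": [0.486,0,-0.534],"twist": [0,-6,0],"hand": 0.06},
  ],
)

```text
time: 1.9
tcp_pos: [0.5131, -0.0011, 0.2248]
eef_rot: [-1.563, 0.179, -0.178]
wrist_force: [0.3, 0.6, 0.7]
grip_width: 0.0597
```

```bash
python3 - <<'E'
from h import *
import pickle
g=grab('wrist');pickle.dump(g,open('w1.pkl','wb'));save(g,'w1.png',s=1.4)
s=robot.observe();print(s['tcp_pos'],s['time'],R.from_rotvec(s['eef_rot']).as_matrix().round(3).tolist(),g['C'].round(3).tolist(),s['joint_positions'].round(2))
E
```

```text
[ 0.5131455  -0.00099582  0.22484286] 1.95 [[0.974, -0.0, 0.225], [-0.225, 0.0, 0.974], [-0.0, -1.0, -0.0]] [[0.226, 0.941, 0.251, 0.442], [0.974, -0.218, -0.058, 0.015], [-0.0, 0.258, -0.966, 0.384], [0.0, 0.0, 0.0, 1.0]] [-0.05  0.08  2.11  0.    0.95 -1.39]
```

View pics/w1.png

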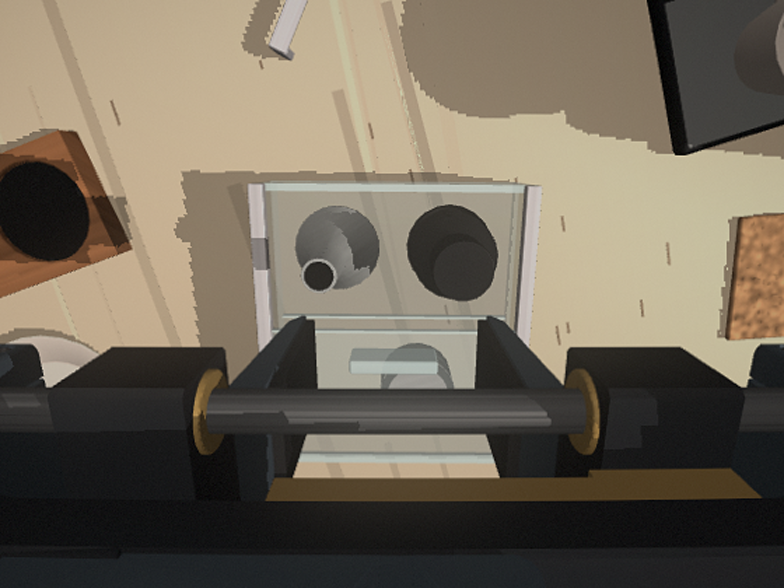

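The wrist view shows the funnel spout top at (319,274), the bellows cap top at (464,269) and the pull at (394,355). The rails run straight up the image, so the yaw is right.

```bash
python3 - <<'E'
from h import *
import pickle
g=pickle.load(open('w1.pkl','rb'));G=pickle.load(open('g0.pkl','rb'));t,s=G['top'],G['scene']
T=lambda x,y:(t,240+x/4-.4,134+y/4-.4); S=lambda x,y:(s,236+(x-400)/4-.4,196+y/4-.4)
tcp=np.array([.5131,-.0010]);A=np.array([[.974,-.225],[.225,.974]])
W=lambda u,v:(g,u/1.4,v/1.4)
def out(n,p): print(n,p.round(4),'caddy-axes delta from tcp',(A@(p[:2]-tcp)).round(4))
for n,w,a,b,h in [('funnel',(319,274),(252,293),(519,80),.103),('bellows',(464,269),(118,280),(645,45),.095),('pull',(394,350),(206,178),(640,150),.082)]:
    out(n+' tri',tri(W(*w),T(*a),S(*b))); out(n+' wr@h',onz(*W(*w),h))
out('rail end L',onz(*W(257,184),.059));out('rail end R',onz(*W(533,184),.059))
out('funnel mouth',onz(*W(337,247),.01));out('bel foot',onz(*W(452,247),.01))
for n,p in[('saucer',(.583,-.3175)),('coaster',(.603,.3085)),('well',(.4165,-.2545))]: out(n,np.array([*p,0]))
E
```

```text
funnel tri [ 0.496  -0.0445  0.1023] caddy-axes delta from tcp [-0.0069 -0.0462]
funnel wr@h [ 0.4951 -0.0435  0.103 ] caddy-axes delta from tcp [-0.0079 -0.0455]
bellows tri [0.5114 0.0401 0.0925] caddy-axes delta from tcp [-0.0109  0.0397]
bellows wr@h [0.5135 0.0415 0.095 ] caddy-axes delta from tcp [-0.0091  0.0415]
pull tri [ 0.569  -0.0146  0.0747] caddy-axes delta from tcp [ 0.0575 -0.0007]
pull wr@h [ 0.5603 -0.0131  0.082 ] caddy-axes delta from tcp [ 0.0487 -0.0012]
rail end L [ 0.4358 -0.0764  0.059 ] caddy-axes delta from tcp [-0.0583 -0.0908]
rail end R [0.4767 0.0998 0.059 ] caddy-axes delta from tcp [-0.0581  0.0899]
funnel mouth [ 0.4951 -0.0437  0.01  ] caddy-axes delta from tcp [-0.0079 -0.0456]
bel foot [0.5153 0.0434 0.01  ] caddy-axes delta from tcp [-0.0078  0.0437]
saucer [ 0.583  -0.3175  0.    ] caddy-axes delta from tcp [ 0.1393 -0.2925]
coaster [0.603  0.3085 0.    ] caddy-axes delta from tcp [0.0179 0.3217]
well [ 0.4165 -0.2545  0.    ] caddy-axes delta from tcp [-0.0371 -0.2686]
```

Emit:
drive_tool(
  moves=[
    {"slide": [-0.0075,0,-0.046],"hand": 0.06},
    {"slide": [-0.0075,0.05,-0.046],"hand": 0.06},
    {"slide": [-0.0075,0.09,-0.046],"hand": 0.06},
    {"slide": [-0.0075,0.12,-0.046],"hand": 0.06},
    {"slide": [-0.0075,0.14,-0.046],"hand": 0.06},
    {"slide": [-0.0075,0.15,-0.046],"hand": 0.06},
    {"slide": [-0.0075,0.15,-0.046],"hand": 0.06},
    {"slide": [-0.0075,0.15,-0.046],"hand": 0.015},
    {"slide": [-0.0075,0.15,-0.046],"hand": 0.015},
    {"slide": [-0.0075,0.15,-0.046],"hand": 0.015},
    {"slide": [-0.0075,0.15,-0.046],"hand": 0.015},
    {"slide": [-0.0075,0.15,-0.046],"hand": 0.015},
    {"slide": [-0.0075,0.15,-0.046],"hand": 0.015},
  ],
)

```text
invalid input at $.moves[0]: expected keys twist, slide, hand
```

Emit:
drive_tool(
  moves=[
    {"twist": [0,0,0],"slide": [-0.0075,0,-0.046],"hand": 0.06},
    {"twist": [0,0,0],"slide": [-0.0075,0.05,-0.046],"hand": 0.06},
    {"twist": [0,0,0],"slide": [-0.0075,0.09,-0.046],"hand": 0.06},
    {"twist": [0,0,0],"slide": [-0.0075,0.12,-0.046],"hand": 0.06},
    {"twist": [0,0,0],"slide": [-0.0075,0.14,-0.046],"hand": 0.06},
    {"twist": [0,0,0],"slide": [-0.0075,0.15,-0.046],"hand": 0.06},
    {"twist": [0,0,0],"slide": [-0.0075,0.15,-0.046],"hand": 0.06},
    {"twist": [0,0,0],"slide": [-0.0075,0.15,-0.046],"hand": 0.015},
    {"twist": [0,0,0],"slide": [-0.0075,0.15,-0.046],"hand": 0.015},
    {"twist": [0,0,0],"slide": [-0.0075,0.15,-0.046],"hand": 0.015},
    {"twist": [0,0,0],"slide": [-0.0075,0.15,-0.046],"hand": 0.015},
    {"twist": [0,0,0],"slide": [-0.0075,0.15,-0.046],"hand": 0.015},
    {"twist": [0,0,0],"slide": [-0.0075,0.15,-0.046],"hand": 0.015},
  ],
)

```text
time: 3.25
tcp_pos: [0.496, -0.045, 0.0751]
eef_rot: [-1.563, 0.179, -0.179]
wrist_force: [0.8, 1.6, 2.7]
grip_width: 0.0217
```

Emit:
drive_tool(
  moves=[
    {"twist": [0,0,0],"slide": [0,-0.02,0],"hand": 0.015},
    {"twist": [0,0,0],"slide": [0,-0.06,0],"hand": 0.015},
    {"twist": [0,0,0],"slide": [0,-0.09,0],"hand": 0.015},
    {"twist": [0,0,0],"slide": [0.02,-0.09,-0.034],"hand": 0.015},
    {"twist": [0,0,0],"slide": [0.045,-0.09,-0.075],"hand": 0.015},
    {"twist": [0,0,0],"slide": [0.07,-0.09,-0.117],"hand": 0.015},
    {"twist": [0,0,0],"slide": [0.095,-0.09,-0.159],"hand": 0.015},
    {"twist": [0,0,0],"slide": [0.12,-0.09,-0.201],"hand": 0.015},
    {"twist": [0,0,0],"slide": [0.135,-0.09,-0.23],"hand": 0.015},
    {"twist": [0,0,0],"slide": [0.145,-0.09,-0.246],"hand": 0.015},
    {"twist": [0,0,0],"slide": [0.145,-0.09,-0.246],"hand": 0.015},
    {"twist": [0,0,0],"slide": [0.145,-0.06,-0.246],"hand": 0.015},
    {"twist": [0,0,0],"slide": [0.145,-0.03,-0.246],"hand": 0.015},
    {"twist": [0,0,0],"slide": [0.145,-0.012,-0.246],"hand": 0.015},
    {"twist": [0,0,0],"slide": [0.145,-0.012,-0.246],"hand": 0.015},
  ],
)

```text
time: 4.75
tcp_pos: [0.58, -0.3156, 0.0845]
eef_rot: [-1.562, 0.182, -0.175]
wrist_force: [0.2, 0.9, -0.7]
grip_width: 0.0217
```

```bash
python3 - <<'E'
from h import *
a=grab('top');b=grab('scene')
f=lambda g,x0,y0,w,h,s:cv2.resize(g['img'][y0:y0+h,x0:x0+w,::-1],None,fx=s,fy=s,interpolation=cv2.INTER_CUBIC)
cv2.imwrite('pics/c2.png',np.hstack([f(a,350,130,100,110,4),f(b,140,250,100,110,4)]))
E
```

```text
(no output)
```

View pics/c2.png

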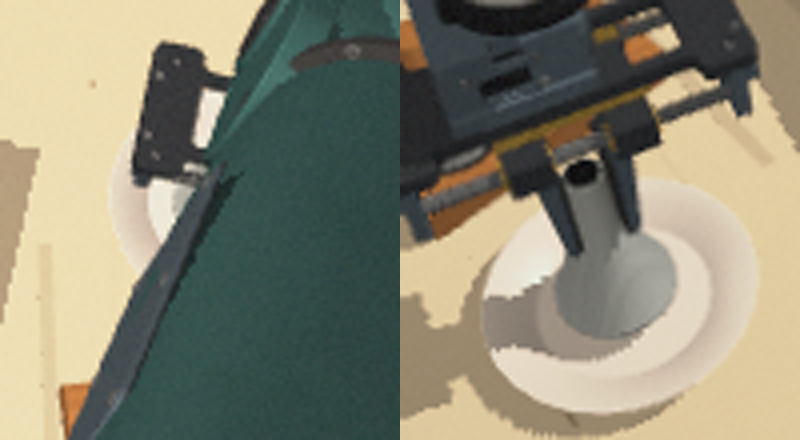

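The funnel hangs well centred over the saucer floor: in the right crop the mouth is at (616,285) and the floor centre at (623,295). I'll lower it and release.

Emit:
drive_tool(
  moves=[
    {"twist": [0,0,0],"slide": [0.002,0.005,0],"hand": 0.015},
    {"twist": [0,0,0],"slide": [0.002,0.0085,0],"hand": 0.015},
    {"twist": [0,0,0],"slide": [0.002,0.0105,0],"hand": 0.015},
    {"twist": [0,0,0],"slide": [0.002,0.0105,0],"hand": 0.015},
  ],
)

```text
time: 5.25
tcp_pos: [0.5833, -0.3178, 0.0764]
eef_rot: [-1.563, 0.179, -0.179]
wrist_force: [0.1, 0.5, -1.1]
grip_width: 0.0214
```

Emit:
drive_tool(
  moves=[
    {"twist": [0,0,0],"slide": [0,0.001,0],"hand": 0.015},
    {"twist": [0,0,0],"slide": [0,0.002,0],"hand": 0.015},
    {"twist": [0,0,0],"slide": [0,0.0025,0],"hand": 0.015},
    {"twist": [0,0,0],"slide": [0,0.0025,0],"hand": 0.015},
  ],
)

```text
time: 5.65
tcp_pos: [0.5836, -0.3179, 0.0742]
eef_rot: [-1.563, 0.179, -0.179]
wrist_force: [-0.3, 1.5, 3.5]
grip_width: 0.0215
```

Emit:
drive_tool(
  moves=[
    {"twist": [0,0,0],"slide": [0,0.0025,0],"hand": 0.06},
    {"twist": [0,0,0],"slide": [0,0.0025,0],"hand": 0.06},
    {"twist": [0,0,0],"slide": [0,0.0025,0],"hand": 0.06},
    {"twist": [0,0,0],"slide": [0,0.0025,0],"hand": 0.06},
    {"twist": [0,0,0],"slide": [0,-0.02,0],"hand": 0.06},
    {"twist": [0,0,0],"slide": [0,-0.06,0],"hand": 0.06},
    {"twist": [0,0,0],"slide": [0,-0.1,0],"hand": 0.07},
    {"twist": [0,0,0],"slide": [-0.1495,-0.1,0.3337],"hand": 0.07},
    {"twist": [0,0,0],"slide": [-0.1495,-0.1,0.3337],"hand": 0.07},
    {"twist": [0,0,0],"slide": [-0.1495,-0.1,0.3337],"hand": 0.07},
    {"twist": [0,0,0],"slide": [-0.1495,-0.1,0.3337],"hand": 0.07},
    {"twist": [0,0,0],"slide": [-0.1495,-0.1,0.3337],"hand": 0.07},
    {"twist": [0,0,0],"slide": [-0.1495,-0.1,0.3337],"hand": 0.07},
    {"twist": [0,0,0],"slide": [-0.1495,-0.1,0.3337],"hand": 0.07},
    {"twist": [0,0,0],"slide": [-0.1495,-0.1,0.3337],"hand": 0.07},
    {"twist": [0,0,0],"slide": [-0.1495,-0.1,0.3337],"hand": 0.07},
  ],
)

```text
time: 7.25
tcp_pos: [0.513, 0.0426, 0.1741]
eef_rot: [-1.564, 0.177, -0.177]
wrist_force: [-0.1, -0.4, -0.6]
grip_width: 0.0699
```

```bash
python3 - <<'E'
from h import *
import pickle
g=grab('wrist');pickle.dump(g,open('w2.pkl','wb'))
f=lambda g,x0,y0,w,h,s:cv2.resize(g['img'][y0:y0+h,x0:x0+w,::-1],None,fx=s,fy=s,interpolation=cv2.INTER_CUBIC)
b=grab('scene')
cv2.imwrite('pics/c3.png',np.hstack([f(g,180,130,200,220,2),f(b,140,250,100,110,4)]))
s=robot.observe();print(s['tcp_pos'])
E
```

```text
[0.51360894 0.04056586 0.17406696]
```

View pics/c3.png

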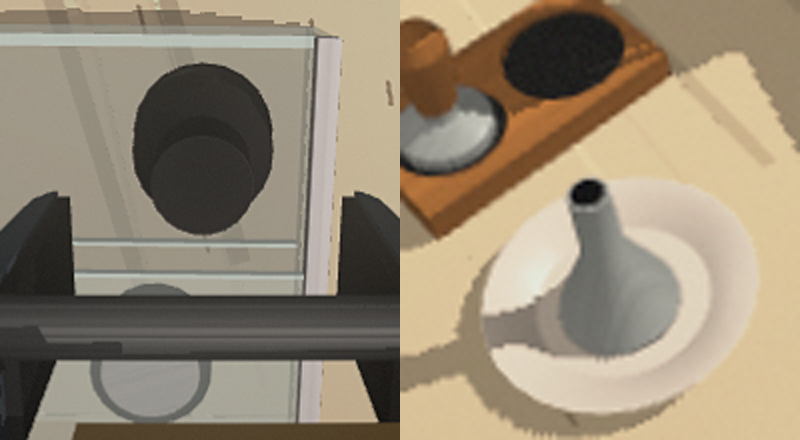

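The funnel stands upright on the saucer. The bellows cap top is at (203,185) in the left crop.

```bash
python3 - <<'E'
from h import *
import pickle
g=pickle.load(open('w2.pkl','rb'))
tcp=np.array([.5136,.0406]);A=np.array([[.974,-.225],[.225,.974]])
for h in(.09,.095):
  p=onz(g,281.2,222.2,h);print(p,A@(p[:2]-tcp),dep(g,281.2,222.2))
E
```

```text
[0.5160121  0.04095214 0.09      ] [0.00227015 0.0008857 ] [0.51427638 0.04137516 0.09568497]
[0.51448552 0.04132419 0.095     ] [0.00069955 0.0009046 ] [0.51427638 0.04137516 0.09568497]
```

Well centred; descend 99 mm and grip.

Emit:
drive_tool(
  moves=[
    {"twist": [0,0,0],"slide": [0.001,0.04,0.001],"hand": 0.07},
    {"twist": [0,0,0],"slide": [0.001,0.075,0.001],"hand": 0.07},
    {"twist": [0,0,0],"slide": [0.001,0.092,0.001],"hand": 0.07},
    {"twist": [0,0,0],"slide": [0.001,0.099,0.001],"hand": 0.07},
    {"twist": [0,0,0],"slide": [0.001,0.099,0.001],"hand": 0.07},
    {"twist": [0,0,0],"slide": [0.001,0.099,0.001],"hand": 0.03},
    {"twist": [0,0,0],"slide": [0.001,0.099,0.001],"hand": 0.03},
    {"twist": [0,0,0],"slide": [0.001,0.099,0.001],"hand": 0.03},
    {"twist": [0,0,0],"slide": [0.001,0.099,0.001],"hand": 0.03},
    {"twist": [0,0,0],"slide": [0.001,0.099,0.001],"hand": 0.03},
  ],
)

```text
time: 8.35
tcp_pos: [0.5146, 0.0418, 0.0753]
eef_rot: [-1.563, 0.178, -0.179]
wrist_force: [0.2, -1.9, 4.5]
grip_width: 0.0369
```

Emit:
drive_tool(
  moves=[
    {"twist": [0,0,0],"slide": [0,-0.02,0],"hand": 0.03},
    {"twist": [0,0,0],"slide": [0,-0.06,0],"hand": 0.03},
    {"twist": [0,0,0],"slide": [0,-0.09,0],"hand": 0.03},
    {"twist": [0,0,0],"slide": [0.003,-0.09,0.035],"hand": 0.03},
    {"twist": [0,0,0],"slide": [0.007,-0.09,0.08],"hand": 0.03},
    {"twist": [0,0,0],"slide": [0.011,-0.09,0.125],"hand": 0.03},
    {"twist": [0,0,0],"slide": [0.015,-0.09,0.17],"hand": 0.03},
    {"twist": [0,0,0],"slide": [0.019,-0.09,0.215],"hand": 0.03},
    {"twist": [0,0,0],"slide": [0.023,-0.09,0.255],"hand": 0.03},
    {"twist": [0,0,0],"slide": [0.025,-0.09,0.279],"hand": 0.03},
    {"twist": [0,0,0],"slide": [0.025,-0.09,0.279],"hand": 0.03},
    {"twist": [0,0,0],"slide": [0.025,-0.06,0.279],"hand": 0.03},
    {"twist": [0,0,0],"slide": [0.025,-0.03,0.279],"hand": 0.03},
    {"twist": [0,0,0],"slide": [0.025,-0.01,0.279],"hand": 0.03},
    {"twist": [0,0,0],"slide": [0.025,-0.005,0.279],"hand": 0.03},
    {"twist": [0,0,0],"slide": [0.025,-0.005,0.279],"hand": 0.03},
  ],
)

```text
time: 9.95
tcp_pos: [0.6015, 0.3072, 0.0796]
eef_rot: [-1.564, 0.18, -0.178]
wrist_force: [-0.1, -0.6, 0.4]
grip_width: 0.0372
```

```bash
python3 - <<'E'
from h import *
b=grab('scene');w=grab('wrist')
f=lambda g,x0,y0,w,h,s:cv2.resize(g['img'][y0:y0+h,x0:x0+w,::-1],None,fx=s,fy=s,interpolation=cv2.INTER_CUBIC)
cv2.imwrite('pics/c4.png',np.hstack([f(w,180,130,200,220,2),f(b,340,140,100,110,4)]))
E
```

```text
(no output)
```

View pics/c4.png

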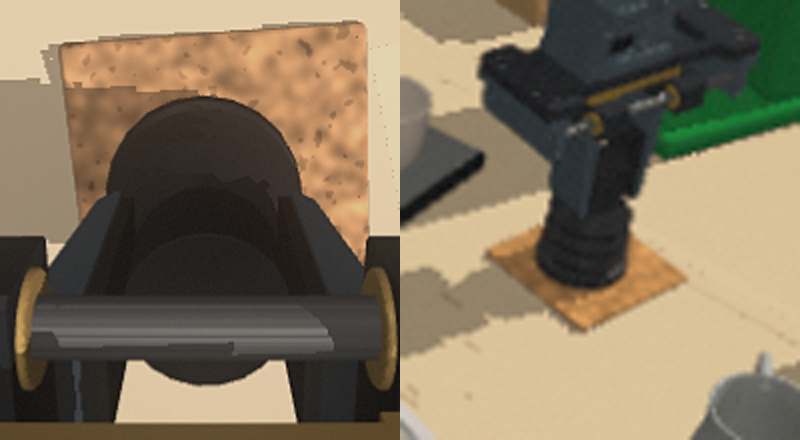

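Bellows centred over the coaster. I'll set it down, release, and go above the door pull.

Emit:
drive_tool(
  moves=[
    {"twist": [0,0,0],"slide": [0,0.0015,0],"hand": 0.03},
    {"twist": [0,0,0],"slide": [0,0.003,0],"hand": 0.03},
    {"twist": [0,0,0],"slide": [0,0.0037,0],"hand": 0.03},
    {"twist": [0,0,0],"slide": [0,0.0037,0],"hand": 0.03},
    {"twist": [0,0,0],"slide": [0,0.0037,0],"hand": 0.07},
    {"twist": [0,0,0],"slide": [0,0.0037,0],"hand": 0.07},
    {"twist": [0,0,0],"slide": [0,0.0037,0],"hand": 0.07},
    {"twist": [0,0,0],"slide": [0,0.0037,0],"hand": 0.07},
    {"twist": [0,0,0],"slide": [0,-0.03,0],"hand": 0.07},
    {"twist": [0,0,0],"slide": [0,-0.07,0],"hand": 0.07},
    {"twist": [0,0,0],"slide": [0.077,-0.07,-0.322],"hand": 0},
    {"twist": [0,0,0],"slide": [0.077,-0.07,-0.322],"hand": 0},
    {"twist": [0,0,0],"slide": [0.077,-0.07,-0.322],"hand": 0},
    {"twist": [0,0,0],"slide": [0.077,-0.07,-0.322],"hand": 0},
    {"twist": [0,0,0],"slide": [0.077,-0.07,-0.322],"hand": 0},
    {"twist": [0,0,0],"slide": [0.077,-0.07,-0.322],"hand": 0},
    {"twist": [0,0,0],"slide": [0.077,-0.07,-0.322],"hand": 0},
    {"twist": [0,0,0],"slide": [0.077,-0.07,-0.322],"hand": 0},
    {"twist": [0,0,0],"slide": [0.077,-0.07,-0.322],"hand": 0},
  ],
)

```text
time: 11.95
tcp_pos: [0.6041, -0.0236, 0.15]
eef_rot: [-1.563, 0.18, -0.18]
wrist_force: [-0.4, -0.0, 1.0]
grip_width: 0.0016
```

```bash
python3 - <<'E'
from h import *
import pickle
b=grab('scene');w=grab('wrist');pickle.dump(w,open('w3.pkl','wb'))
f=lambda g,x0,y0,w,h,s:cv2.resize(g['img'][y0:y0+h,x0:x0+w,::-1],None,fx=s,fy=s,interpolation=cv2.INTER_CUBIC)
cv2.imwrite('pics/c5.png',np.hstack([f(w,180,100,200,240,2),f(b,230,140,200,240,2)]))
print(robot.observe()['tcp_pos'])
E
```

```text
[ 0.60407477 -0.02235798  0.14991274]
```

View pics/c5.png

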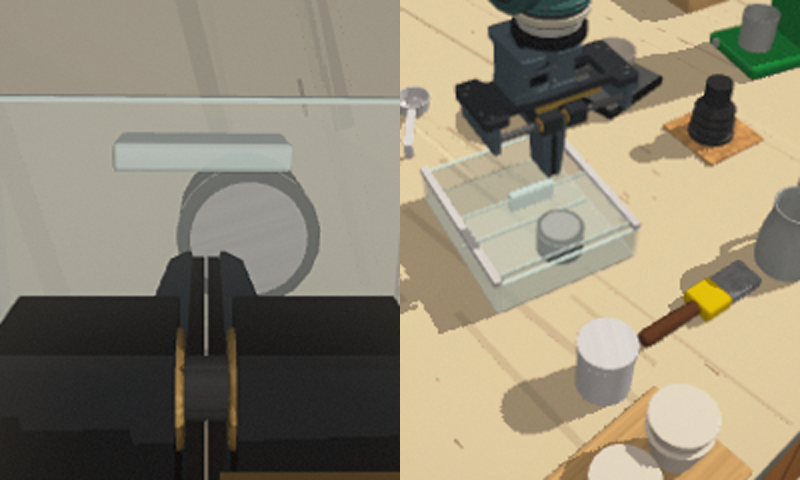

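The bellows stands upright on the coaster. In the left crop the pull's top face centre is at (203,157) and the leveller's top is at (249,236).

```bash
python3 - <<'E'
from h import *
import pickle
g=pickle.load(open('w3.pkl','rb'));G=pickle.load(open('g0.pkl','rb'))
tcp=np.array([.6041,-.0224]);A=np.array([[.974,-.225],[.225,.974]])
for n,u,v,h in(('pull',281.5,178.3,.082),('lev',304.3,217.8,.043),('panefront',280,149.3,.056)):
  p=onz(g,u,v,h);print(n,p,A@(p[:2]-tcp))
print(tri((g,304.3,217.8),(G['top'],287.6,164.9),(G['scene'],310.1,252.4)))
E
```

```text
pull [ 0.57258088 -0.01611236  0.082     ] [-0.03211434 -0.00096764]
lev [ 0.61465726 -0.00734944  0.043     ] [0.0068964  0.01703463]
panefront [ 0.55621087 -0.01348325  0.056     ] [-0.04865028 -0.00209014]
[ 0.61563446 -0.00766654  0.04097005]
```

Emit:
drive_tool(
  moves=[
    {"twist": [0,0,0],"slide": [0,0.04,-0.001],"hand": 0},
    {"twist": [0,0,0],"slide": [0,0.068,-0.001],"hand": 0},
    {"twist": [0,0,0],"slide": [0,0.077,-0.001],"hand": 0},
    {"twist": [0,0,0],"slide": [0,0.077,-0.001],"hand": 0},
    {"twist": [0,0,0],"slide": [-0.006,0.077,-0.001],"hand": 0},
    {"twist": [0,0,0],"slide": [-0.01,0.077,-0.001],"hand": 0},
    {"twist": [0,0,0],"slide": [-0.014,0.077,-0.001],"hand": 0},
    {"twist": [0,0,0],"slide": [-0.022,0.077,-0.001],"hand": 0},
    {"twist": [0,0,0],"slide": [-0.032,0.077,-0.001],"hand": 0},
    {"twist": [0,0,0],"slide": [-0.042,0.077,-0.001],"hand": 0},
    {"twist": [0,0,0],"slide": [-0.052,0.077,-0.001],"hand": 0},
  ],
)

```text
time: 13.15
tcp_pos: [0.5522, -0.0122, 0.073]
eef_rot: [-1.563, 0.179, -0.179]
wrist_force: [1.5, -0.1, 1.1]
grip_width: 0.0008
```

Emit:
drive_tool(
  moves=[
    {"twist": [0,0,0],"slide": [-0.01,0,0],"hand": 0},
    {"twist": [0,0,0],"slide": [-0.02,0,0],"hand": 0},
    {"twist": [0,0,0],"slide": [-0.03,0,0],"hand": 0},
    {"twist": [0,0,0],"slide": [-0.038,0,0],"hand": 0},
    {"twist": [0,0,0],"slide": [-0.044,0,0],"hand": 0},
    {"twist": [0,0,0],"slide": [-0.047,0,0],"hand": 0},
    {"twist": [0,0,0],"slide": [-0.047,0,0],"hand": 0},
  ],
)

```text
time: 13.85
tcp_pos: [0.5069, -0.0017, 0.0729]
eef_rot: [-1.563, 0.179, -0.179]
wrist_force: [-0.3, 0.4, 0.2]
grip_width: 0.0005
```

Emit:
drive_tool(
  moves=[
    {"twist": [0,0,0],"slide": [0.004,-0.01,0],"hand": 0},
    {"twist": [0,0,0],"slide": [0.006,-0.05,0],"hand": 0.084},
    {"twist": [0,0,0],"slide": [0.03,-0.09,0.005],"hand": 0.084},
    {"twist": [0,0,0],"slide": [0.07,-0.09,0.013],"hand": 0.084},
    {"twist": [0,0,0],"slide": [0.107,-0.09,0.019],"hand": 0.084},
    {"twist": [0,0,0],"slide": [0.107,-0.09,0.019],"hand": 0.084},
    {"twist": [0,0,0],"slide": [0.107,-0.09,0.019],"hand": 0.084},
    {"twist": [0,0,0],"slide": [0.107,-0.09,0.019],"hand": 0.084},
  ],
)

```text
time: 14.65
tcp_pos: [0.6151, -0.0075, 0.1628]
eef_rot: [-1.563, 0.18, -0.178]
wrist_force: [-0.4, 0.2, -0.3]
grip_width: 0.0536
```

```bash
python3 - <<'E'
from h import *
import pickle
w=grab('wrist');pickle.dump(w,open('w4.pkl','wb'))
save(w,'w4.png',s=1.4)
print(robot.observe()['tcp_pos'])
E
```

```text
[ 0.61504902 -0.00746235  0.16287268]
```

View pics/w4.png

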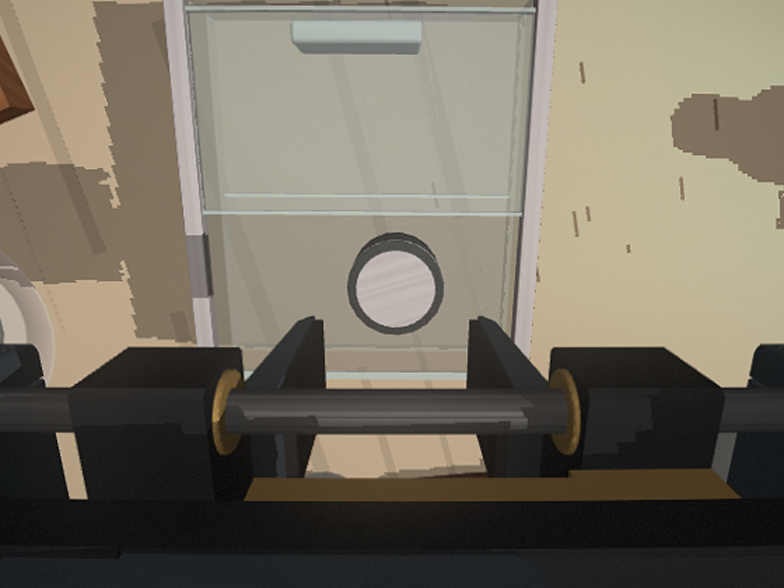

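The door is open, with the pull at (356,37) and the pane's rear edge at y≈213. The leveller's top is at (396,288), centred between the fingers.

```bash
python3 - <<'E'
from h import *
import pickle
g=pickle.load(open('w4.pkl','rb'))
tcp=np.array([.6150,-.0075]);A=np.array([[.974,-.225],[.225,.974]])
p=onz(g,396/1.4,288/1.4,.043);print(p,A@(p[:2]-tcp),dep(g,396/1.4,288/1.4))
p=onz(g,356/1.4,37/1.4,.082);print('pull',p,A@(p[:2]-tcp))
E
```

```text
[ 0.61525369 -0.00723075  0.043     ] [0.00018652 0.00031933] [ 0.61520516 -0.00721955  0.04319044]
pull [0.48708974 0.00398376 0.082     ] [-0.12716844 -0.01759462]
```

Emit:
drive_tool(
  moves=[
    {"twist": [0,0,0],"slide": [0,0,0],"hand": 0.084},
    {"twist": [0,0,0],"slide": [0,0,0],"hand": 0.084},
    {"twist": [0,0,0],"slide": [0,0.05,0],"hand": 0.084},
    {"twist": [0,0,0],"slide": [0,0.095,0],"hand": 0.084},
    {"twist": [0,0,0],"slide": [0,0.12,0],"hand": 0.084},
    {"twist": [0,0,0],"slide": [0,0.132,0],"hand": 0.084},
    {"twist": [0,0,0],"slide": [0,0.136,0],"hand": 0.084},
    {"twist": [0,0,0],"slide": [0,0.136,0],"hand": 0.084},
    {"twist": [0,0,0],"slide": [0,0.136,0],"hand": 0.05},
    {"twist": [0,0,0],"slide": [0,0.136,0],"hand": 0.05},
    {"twist": [0,0,0],"slide": [0,0.136,0],"hand": 0.05},
    {"twist": [0,0,0],"slide": [0,0.136,0],"hand": 0.05},
    {"twist": [0,0,0],"slide": [0,0.136,0],"hand": 0.05},
    {"twist": [0,0,0],"slide": [0,0.136,0],"hand": 0.05},
    {"twist": [0,0,0],"slide": [0,0.13,0],"hand": 0.05},
    {"twist": [0,0,0],"slide": [0,0.12,0],"hand": 0.05},
  ],
)

```text
time: 16.3
tcp_pos: [0.6153, -0.0074, 0.0429]
eef_rot: [-1.563, 0.18, -0.178]
wrist_force: [0.8, 1.0, -3.1]
grip_width: 0.0576
```

Emit:
drive_tool(
  moves=[
    {"twist": [0,0,0],"slide": [0,-0.04,0],"hand": 0.05},
    {"twist": [0,0,0],"slide": [0,-0.085,0],"hand": 0.05},
    {"twist": [0,0,0],"slide": [0,-0.127,0],"hand": 0.05},
    {"twist": [0,7,0],"slide": [-0.011,-0.127,-0.036],"hand": 0.05},
    {"twist": [0,14,0],"slide": [-0.022,-0.127,-0.072],"hand": 0.05},
    {"twist": [0,21,0],"slide": [-0.033,-0.127,-0.108],"hand": 0.05},
    {"twist": [0,28,0],"slide": [-0.044,-0.127,-0.144],"hand": 0.05},
    {"twist": [0,35,0],"slide": [-0.055,-0.127,-0.18],"hand": 0.05},
    {"twist": [0,42,0],"slide": [-0.066,-0.127,-0.216],"hand": 0.05},
    {"twist": [0,49,0],"slide": [-0.077,-0.127,-0.252],"hand": 0.05},
    {"twist": [0,56,0],"slide": [-0.088,-0.127,-0.288],"hand": 0.05},
    {"twist": [0,63,0],"slide": [-0.099,-0.127,-0.324],"hand": 0.05},
    {"twist": [0,70.7,0],"slide": [-0.1115,-0.127,-0.361],"hand": 0.05},
    {"twist": [0,70.7,0],"slide": [-0.1115,-0.127,-0.361],"hand": 0.05},
    {"twist": [0,70.7,0],"slide": [-0.1115,-0.127,-0.361],"hand": 0.05},
    {"twist": [0,70.7,0],"slide": [-0.1115,-0.127,-0.361],"hand": 0.05},
  ],
)

```text
time: 17.9
tcp_pos: [0.4259, -0.3333, 0.1702]
eef_rot: [-1.259, 1.128, -1.128]
wrist_force: [0.3, -0.2, -3.3]
grip_width: 0.0574
```

```bash
python3 - <<'E'
from h import *
import pickle
w=grab('wrist');pickle.dump(w,open('w5.pkl','wb'))
save(w,'w5.png',s=1.4)
s=robot.observe();print(s['tcp_pos'],R.from_rotvec(s['eef_rot']).as_matrix().round(3).tolist(),s['grip_width'])
E
```

```text
[ 0.42607273 -0.33315725  0.17011135] [[0.11, 0.0, 0.994], [-0.994, 0.0, 0.11], [-0.0, -1.0, 0.0]] 0.057546342569155425
```

View pics/w5.png

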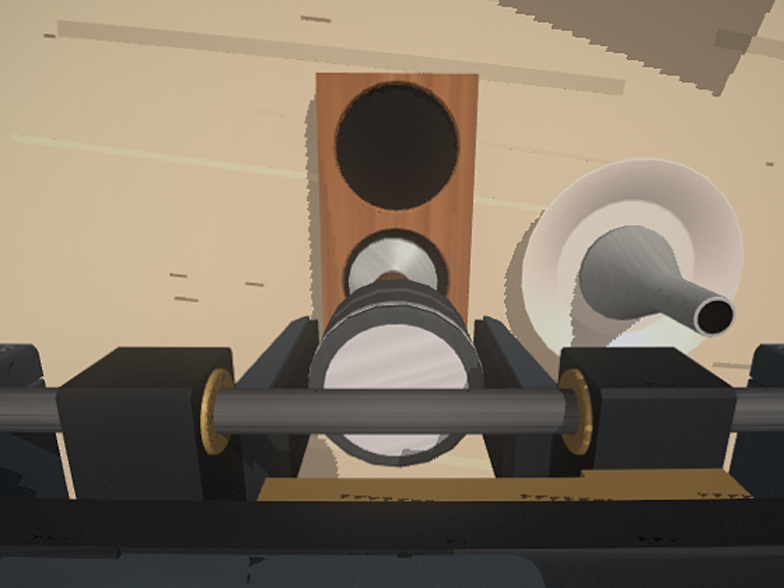

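The well's rim centre is at (397,146). The stand's edges are parallel to the tool, and the leveller is at x≈396.

```bash
python3 - <<'E'
from h import *
import pickle
g=pickle.load(open('w5.pkl','rb'))
tcp=np.array([.4260,-.3332]);A=np.array([[.11,-.994],[.994,.11]])
p=onz(g,397/1.4,146/1.4,.022);print(p,A@(p[:2]-tcp),dep(g,397/1.4,146/1.4))
a=onz(g,670/1.4,265/1.4,.015);b=onz(g,635/1.4,270/1.4,.006);print(a,b)
q=onz(g,633/1.4,262/1.4,.015);print('saucer rim ctr',q)
E
```

```text
[ 0.41744331 -0.25241587  0.022     ] [-0.08124066  0.0003809 ] [ 0.41744305 -0.25230217  0.0178175 ]
[ 0.60627313 -0.30719933  0.015     ] [ 0.58835358 -0.31464935  0.006     ]
saucer rim ctr [ 0.58099233 -0.30798094  0.015     ]
```

Emit:
drive_tool(
  moves=[
    {"twist": [0,0,0],"slide": [-0.04,0,0],"hand": 0.05},
    {"twist": [0,0,0],"slide": [-0.0805,0,0],"hand": 0.05},
    {"twist": [0,0,0],"slide": [-0.0805,0,0],"hand": 0.05},
    {"twist": [0,0,0],"slide": [-0.0805,0.05,0],"hand": 0.05},
    {"twist": [0,0,0],"slide": [-0.0805,0.095,0],"hand": 0.05},
    {"twist": [0,0,0],"slide": [-0.0805,0.115,0],"hand": 0.05},
    {"twist": [0,0,0],"slide": [-0.0805,0.123,0],"hand": 0.05},
    {"twist": [0,0,0],"slide": [-0.0805,0.127,0],"hand": 0.05},
    {"twist": [0,0,0],"slide": [-0.0805,0.1295,0],"hand": 0.05},
    {"twist": [0,0,0],"slide": [-0.0805,0.131,0],"hand": 0.05},
    {"twist": [0,0,0],"slide": [-0.0805,0.131,0],"hand": 0.05},
  ],
)

```text
time: 19.05
tcp_pos: [0.4176, -0.2542, 0.0397]
eef_rot: [-1.258, 1.127, -1.13]
wrist_force: [0.2, 0.7, -3.0]
grip_width: 0.0576
```

Emit:
drive_tool(
  moves=[
    {"twist": [0,0,0],"slide": [0,0.001,0],"hand": 0.05},
    {"twist": [0,0,0],"slide": [0,0.001,0],"hand": 0.05},
  ],
)

```text
time: 19.25
tcp_pos: [0.4176, -0.2543, 0.0395]
eef_rot: [-1.259, 1.128, -1.129]
wrist_force: [-6.9, 5.9, 24.5]
grip_width: 0.0572
```

Contact at the expected height, so it is seated. Ease off and release.

Emit:
drive_tool(
  moves=[
    {"twist": [0,0,0],"slide": [0,-0.0008,0],"hand": 0.05},
    {"twist": [0,0,0],"slide": [0,-0.0008,0],"hand": 0.075},
    {"twist": [0,0,0],"slide": [0,-0.0008,0],"hand": 0.075},
    {"twist": [0,0,0],"slide": [0,-0.0008,0],"hand": 0.075},
    {"twist": [0,0,0],"slide": [0,-0.03,0],"hand": 0.075},
    {"twist": [0,0,0],"slide": [0,-0.08,0],"hand": 0.075},
    {"twist": [0,0,0],"slide": [0.04,-0.12,0],"hand": 0.06},
    {"twist": [0,0,0],"slide": [0.08,-0.13,0],"hand": 0.06},
    {"twist": [0,0,0],"slide": [0.08,-0.13,0],"hand": 0.06},
  ],
)

```text
time: 20.15
tcp_pos: [0.4278, -0.3382, 0.1713]
eef_rot: [-1.258, 1.124, -1.136]
wrist_force: [-0.9, 0.8, 0.5]
grip_width: 0.06
```

```bash
python3 - <<'E'
from h import *
import pickle
w=grab('wrist');b=grab('scene');pickle.dump(w,open('w6.pkl','wb'))
f=lambda g,x0,y0,w,h,s:cv2.resize(g['img'][y0:y0+h,x0:x0+w,::-1],None,fx=s,fy=s,interpolation=cv2.INTER_CUBIC)
cv2.imwrite('pics/c6.png',np.hstack([f(w,180,30,200,220,2),f(b,110,160,200,220,2)]))
g=w
s=robot.observe();print(s['tcp_pos'],s['time'])
E
```

```text
[ 0.42552802 -0.33397953  0.16804633] 20.25
```

View pics/c6.png

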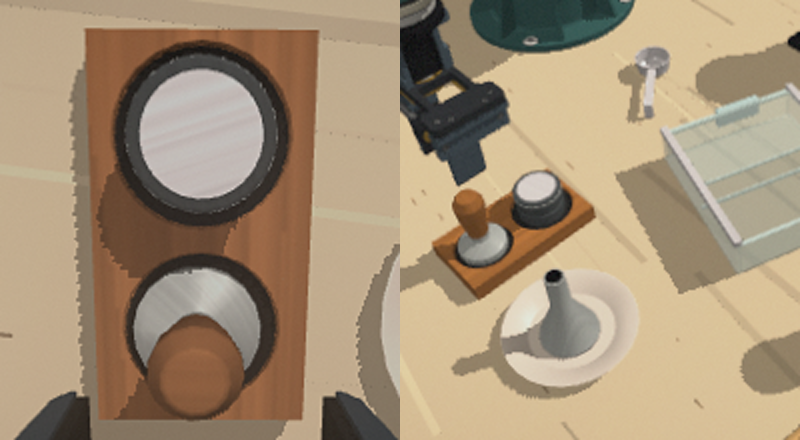

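The leveller sits flat and centred in the well, and the tamper and funnel are undisturbed. Next I go to the front side of the pull to shut the door.

Emit:
drive_tool(
  moves=[
    {"twist": [0,-8,0],"slide": [-0.037,0,0.0075],"hand": 0},
    {"twist": [0,-16,0],"slide": [-0.074,0,0.015],"hand": 0},
    {"twist": [0,-24,0],"slide": [-0.111,0,0.0225],"hand": 0},
    {"twist": [0,-32,0],"slide": [-0.148,0,0.03],"hand": 0},
    {"twist": [0,-40,0],"slide": [-0.185,0,0.0375],"hand": 0},
    {"twist": [0,-48,0],"slide": [-0.222,0,0.045],"hand": 0},
    {"twist": [0,-56,0],"slide": [-0.259,0,0.0525],"hand": 0},
    {"twist": [0,-64,0],"slide": [-0.3,0,0.06],"hand": 0},
    {"twist": [0,-70.7,0],"slide": [-0.34,0,0.0673],"hand": 0},
    {"twist": [0,-70.7,0],"slide": [-0.34,0,0.0673],"hand": 0},
    {"twist": [0,-70.7,0],"slide": [-0.34,0,0.0673],"hand": 0},
    {"twist": [0,-70.7,0],"slide": [-0.34,0,0.0673],"hand": 0},
    {"twist": [0,-70.7,0],"slide": [-0.34,0,0.0673],"hand": 0},
  ],
)

```text
time: 21.55
tcp_pos: [0.4553, 0.0111, 0.1676]
eef_rot: [-1.563, 0.181, -0.18]
wrist_force: [0.7, -0.3, 0.1]
grip_width: 0.0004
```

Emit:
drive_tool(
  moves=[
    {"twist": [0,0,0],"slide": [0,0.05,0],"hand": 0},
    {"twist": [0,0,0],"slide": [0,0.085,0],"hand": 0},
    {"twist": [0,0,0],"slide": [0,0.0945,0],"hand": 0},
    {"twist": [0,0,0],"slide": [0,0.0945,0],"hand": 0},
    {"twist": [0,0,0],"slide": [0.007,0.0945,0],"hand": 0},
    {"twist": [0,0,0],"slide": [0.012,0.0945,0],"hand": 0},
    {"twist": [0,0,0],"slide": [0.017,0.0945,0],"hand": 0},
    {"twist": [0,0,0],"slide": [0.027,0.0945,0],"hand": 0},
    {"twist": [0,0,0],"slide": [0.037,0.0945,0],"hand": 0},
    {"twist": [0,0,0],"slide": [0.047,0.0945,0],"hand": 0},
    {"twist": [0,0,0],"slide": [0.057,0.0945,0],"hand": 0},
    {"twist": [0,0,0],"slide": [0.067,0.0945,0],"hand": 0},
    {"twist": [0,0,0],"slide": [0.077,0.0945,0],"hand": 0},
    {"twist": [0,0,0],"slide": [0.086,0.0945,0],"hand": 0},
    {"twist": [0,0,0],"slide": [0.092,0.0945,0],"hand": 0},
    {"twist": [0,0,0],"slide": [0.095,0.0945,0],"hand": 0},
    {"twist": [0,0,0],"slide": [0.095,0.0945,0],"hand": 0},
  ],
)

```text
time: 23.25
tcp_pos: [0.5486, -0.0096, 0.0734]
eef_rot: [-1.563, 0.179, -0.179]
wrist_force: [0.4, -0.3, 0.5]
grip_width: 0.0006
```

Emit:
drive_tool(
  moves=[
    {"twist": [0,0,0],"slide": [0.002,0,0],"hand": 0},
    {"twist": [0,0,0],"slide": [0.004,0,0],"hand": 0},
  ],
)

```text
time: 23.45
tcp_pos: [0.5518, -0.0104, 0.0734]
eef_rot: [-1.563, 0.179, -0.179]
wrist_force: [-1.2, -0.8, -0.2]
grip_width: 0.0002
```

Emit:
drive_tool(
  moves=[
    {"twist": [0,0,0],"slide": [0.0015,0,0],"hand": 0},
    {"twist": [0,0,0],"slide": [0.003,0,0],"hand": 0},
  ],
)

```text
time: 23.65
tcp_pos: [0.555, -0.0112, 0.0734]
eef_rot: [-1.563, 0.179, -0.179]
wrist_force: [-1.4, -0.2, -0.8]
grip_width: 0.0008
```

Emit:
drive_tool(
  moves=[
    {"twist": [0,0,0],"slide": [0.001,0,0],"hand": 0},
    {"twist": [0,0,0],"slide": [0.002,0,0],"hand": 0},
  ],
)

```text
time: 23.85
tcp_pos: [0.557, -0.0117, 0.0734]
eef_rot: [-1.563, 0.179, -0.179]
wrist_force: [-1.3, 0.1, -1.9]
grip_width: 0.0005
```

Emit:
drive_tool(
  moves=[
    {"twist": [0,0,0],"slide": [0.0005,0,0],"hand": 0},
    {"twist": [0,0,0],"slide": [0.001,0,0],"hand": 0},
  ],
)

```text
time: 24.05
tcp_pos: [0.558, -0.0119, 0.0734]
eef_rot: [-1.563, 0.179, -0.179]
wrist_force: [-2.0, -0.3, -1.4]
grip_width: 0.0004
```

Emit:
drive_tool(
  moves=[
    {"twist": [0,0,0],"slide": [0.0005,0,0],"hand": 0},
    {"twist": [0,0,0],"slide": [0.001,0,0],"hand": 0},
  ],
)

```text
time: 24.25
tcp_pos: [0.5581, -0.0119, 0.0733]
eef_rot: [-1.563, 0.181, -0.178]
wrist_force: [-9.2, 2.1, 7.0]
grip_width: 0.0007
```

Hit the stop at -9 N, so the door is shut. Back off, lift and fetch the funnel.

Emit:
drive_tool(
  moves=[
    {"twist": [0,0,0],"slide": [-0.008,0,0],"hand": 0},
    {"twist": [0,0,0],"slide": [-0.01,-0.04,0],"hand": 0},
    {"twist": [0,0,0],"slide": [-0.01,-0.085,0],"hand": 0.06},
    {"twist": [0,0,0],"slide": [0.0937,-0.1,-0.2923],"hand": 0.06},
    {"twist": [0,0,0],"slide": [0.0937,-0.1,-0.2923],"hand": 0.06},
    {"twist": [0,0,0],"slide": [0.0937,-0.1,-0.2923],"hand": 0.06},
    {"twist": [0,0,0],"slide": [0.0937,-0.1,-0.2923],"hand": 0.06},
    {"twist": [0,0,0],"slide": [0.0937,-0.1,-0.2923],"hand": 0.06},
    {"twist": [0,0,0],"slide": [0.0937,-0.1,-0.2923],"hand": 0.06},
    {"twist": [0,0,0],"slide": [0.0937,-0.1,-0.2923],"hand": 0.06},
    {"twist": [0,0,0],"slide": [0.0937,-0.1,-0.2923],"hand": 0.06},
    {"twist": [0,0,0],"slide": [0.0937,-0.1,-0.2923],"hand": 0.06},
  ],
)

```text
time: 25.45
tcp_pos: [0.5837, -0.317, 0.1731]
eef_rot: [-1.563, 0.179, -0.179]
wrist_force: [0.2, -0.4, 0.5]
grip_width: 0.0602
```

```bash
python3 - <<'E'
from h import *
import pickle
w=grab('wrist');b=grab('scene');pickle.dump(w,open('w7.pkl','wb'))
f=lambda g,x0,y0,w,h,s:cv2.resize(g['img'][y0:y0+h,x0:x0+w,::-1],None,fx=s,fy=s,interpolation=cv2.INTER_CUBIC)
cv2.imwrite('pics/c7.png',np.hstack([f(w,180,130,200,220,2),f(b,210,160,200,220,2)]))
s=robot.observe();print(s['tcp_pos'],s['time'])
E
```

```text
[ 0.58391469 -0.3164162   0.17325444] 25.55
```

View pics/c7.png

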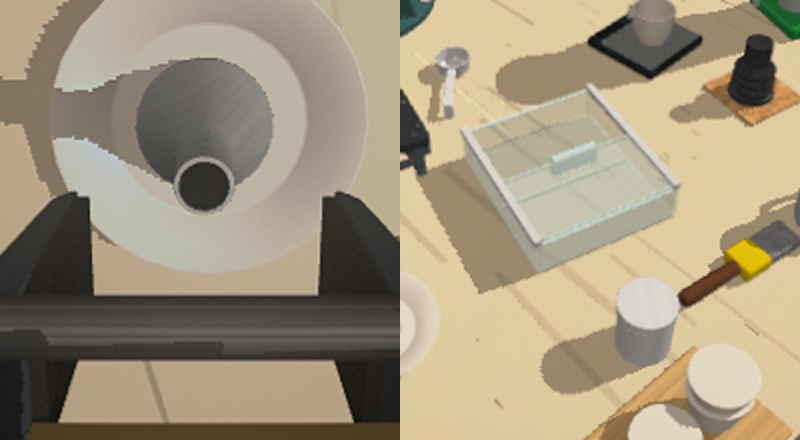

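The door is shut and the spout at (205,185) is centred between the fingers. Grip the funnel and lift.

Emit:
drive_tool(
  moves=[
    {"twist": [0,0,0],"slide": [0,0.045,0],"hand": 0.06},
    {"twist": [0,0,0],"slide": [0,0.08,0],"hand": 0.06},
    {"twist": [0,0,0],"slide": [0,0.094,0],"hand": 0.06},
    {"twist": [0,0,0],"slide": [0,0.099,0],"hand": 0.06},
    {"twist": [0,0,0],"slide": [0,0.099,0],"hand": 0.06},
    {"twist": [0,0,0],"slide": [0,0.099,0],"hand": 0.015},
    {"twist": [0,0,0],"slide": [0,0.099,0],"hand": 0.015},
    {"twist": [0,0,0],"slide": [0,0.099,0],"hand": 0.015},
    {"twist": [0,0,0],"slide": [0,0.099,0],"hand": 0.015},
    {"twist": [0,0,0],"slide": [0,0.099,0],"hand": 0.015},
    {"twist": [0,0,0],"slide": [0,0.099,0],"hand": 0.015},
  ],
)

```text
time: 26.65
tcp_pos: [0.5842, -0.3181, 0.0746]
eef_rot: [-1.563, 0.179, -0.179]
wrist_force: [-0.4, 0.6, 2.6]
grip_width: 0.0214
```

Emit:
drive_tool(
  moves=[
    {"twist": [0,0,0],"slide": [0,-0.02,0],"hand": 0.015},
    {"twist": [0,0,0],"slide": [0,-0.06,0],"hand": 0.015},
    {"twist": [0,0,0],"slide": [0,-0.1,0],"hand": 0.015},
    {"twist": [0,0,0],"slide": [-0.02,-0.1,0.034],"hand": 0.015},
    {"twist": [0,0,0],"slide": [-0.045,-0.1,0.075],"hand": 0.015},
    {"twist": [0,0,0],"slide": [-0.07,-0.1,0.117],"hand": 0.015},
    {"twist": [0,0,0],"slide": [-0.095,-0.1,0.159],"hand": 0.015},
    {"twist": [0,0,0],"slide": [-0.12,-0.1,0.201],"hand": 0.015},
    {"twist": [0,0,0],"slide": [-0.137,-0.1,0.23],"hand": 0.015},
    {"twist": [0,0,0],"slide": [-0.1473,-0.1,0.2462],"hand": 0.015},
    {"twist": [0,0,0],"slide": [-0.1473,-0.1,0.2462],"hand": 0.015},
    {"twist": [0,0,0],"slide": [-0.1473,-0.1,0.2462],"hand": 0.015},
    {"twist": [0,0,0],"slide": [-0.1473,-0.065,0.2462],"hand": 0.015},
    {"twist": [0,0,0],"slide": [-0.1473,-0.03,0.2462],"hand": 0.015},
    {"twist": [0,0,0],"slide": [-0.1473,-0.012,0.2462],"hand": 0.015},
    {"twist": [0,0,0],"slide": [-0.1473,-0.006,0.2462],"hand": 0.015},
    {"twist": [0,0,0],"slide": [-0.1473,-0.003,0.2462],"hand": 0.015},
    {"twist": [0,0,0],"slide": [-0.1473,-0.001,0.2462],"hand": 0.015},
    {"twist": [0,0,0],"slide": [-0.1473,-0.001,0.2462],"hand": 0.015},
  ],
)

```text
time: 28.55
tcp_pos: [0.4969, -0.0451, 0.0761]
eef_rot: [-1.563, 0.178, -0.18]
wrist_force: [-0.7, 0.6, -1.8]
grip_width: 0.0215
```

Emit:
drive_tool(
  moves=[
    {"twist": [0,0,0],"slide": [0,0.0008,0],"hand": 0.015},
    {"twist": [0,0,0],"slide": [0,0.0013,0],"hand": 0.015},
    {"twist": [0,0,0],"slide": [0,0.0013,0],"hand": 0.06},
    {"twist": [0,0,0],"slide": [0,0.0013,0],"hand": 0.06},
    {"twist": [0,0,0],"slide": [0,0.0013,0],"hand": 0.06},
    {"twist": [0,0,0],"slide": [0,0.0013,0],"hand": 0.06},
    {"twist": [0,0,0],"slide": [0,-0.02,0],"hand": 0.06},
    {"twist": [0,0,0],"slide": [0,-0.06,0],"hand": 0.06},
    {"twist": [0,0,0],"slide": [0,-0.1,0],"hand": 0.07},
    {"twist": [0,0,0],"slide": [0.023,-0.1,0.367],"hand": 0.07},
    {"twist": [0,0,0],"slide": [0.023,-0.1,0.367],"hand": 0.07},
    {"twist": [0,0,0],"slide": [0.023,-0.1,0.367],"hand": 0.07},
    {"twist": [0,0,0],"slide": [0.023,-0.1,0.367],"hand": 0.07},
    {"twist": [0,0,0],"slide": [0.023,-0.1,0.367],"hand": 0.07},
    {"twist": [0,0,0],"slide": [0.023,-0.1,0.367],"hand": 0.07},
    {"twist": [0,0,0],"slide": [0.023,-0.1,0.367],"hand": 0.07},
    {"twist": [0,0,0],"slide": [0.023,-0.1,0.367],"hand": 0.07},
    {"twist": [0,0,0],"slide": [0.023,-0.1,0.367],"hand": 0.07},
    {"twist": [0,0,0],"slide": [0.023,-0.1,0.367],"hand": 0.07},
  ],
)

```text
time: 30.45
tcp_pos: [0.6011, 0.3067, 0.175]
eef_rot: [-1.564, 0.179, -0.178]
wrist_force: [-0.9, -0.3, 0.1]
grip_width: 0.07
```

```bash
python3 - <<'E'
from h import *
w=grab('wrist');b=grab('scene')
f=lambda g,x0,y0,w,h,s:cv2.resize(g['img'][y0:y0+h,x0:x0+w,::-1],None,fx=s,fy=s,interpolation=cv2.INTER_CUBIC)
cv2.imwrite('pics/c8.png',np.hstack([f(w,180,130,200,220,2),f(b,236,196,100,110,4)]))
print(robot.observe()['tcp_pos'])
E
```

```text
[0.60125695 0.30599713 0.17526069]
```

View pics/c8.png

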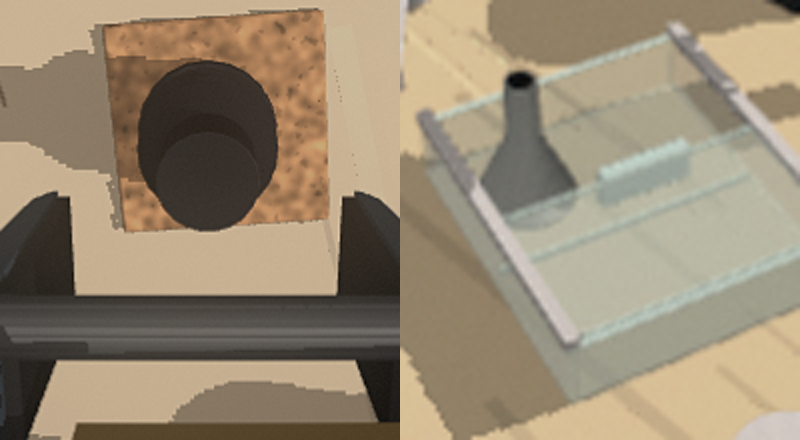

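The funnel is back: its spout is at (520,80) in the scene crop, against (519,80) at the start. The bellows cap is centred between the fingers.

Emit:
drive_tool(
  moves=[
    {"twist": [0,0,0],"slide": [0,0.045,0],"hand": 0.07},
    {"twist": [0,0,0],"slide": [0,0.08,0],"hand": 0.07},
    {"twist": [0,0,0],"slide": [0,0.094,0],"hand": 0.07},
    {"twist": [0,0,0],"slide": [0,0.099,0],"hand": 0.07},
    {"twist": [0,0,0],"slide": [0,0.099,0],"hand": 0.07},
    {"twist": [0,0,0],"slide": [0,0.099,0],"hand": 0.03},
    {"twist": [0,0,0],"slide": [0,0.099,0],"hand": 0.03},
    {"twist": [0,0,0],"slide": [0,0.099,0],"hand": 0.03},
    {"twist": [0,0,0],"slide": [0,0.099,0],"hand": 0.03},
    {"twist": [0,0,0],"slide": [0,0.099,0],"hand": 0.03},
  ],
)

```text
time: 31.55
tcp_pos: [0.6018, 0.3075, 0.0768]
eef_rot: [-1.563, 0.179, -0.179]
wrist_force: [-0.2, -0.8, 3.8]
grip_width: 0.0369
```

Emit:
drive_tool(
  moves=[
    {"twist": [0,0,0],"slide": [0,-0.02,0],"hand": 0.03},
    {"twist": [0,0,0],"slide": [0,-0.06,0],"hand": 0.03},
    {"twist": [0,0,0],"slide": [0,-0.1,0],"hand": 0.03},
    {"twist": [0,0,0],"slide": [-0.003,-0.1,-0.035],"hand": 0.03},
    {"twist": [0,0,0],"slide": [-0.007,-0.1,-0.08],"hand": 0.03},
    {"twist": [0,0,0],"slide": [-0.011,-0.1,-0.125],"hand": 0.03},
    {"twist": [0,0,0],"slide": [-0.015,-0.1,-0.17],"hand": 0.03},
    {"twist": [0,0,0],"slide": [-0.019,-0.1,-0.215],"hand": 0.03},
    {"twist": [0,0,0],"slide": [-0.023,-0.1,-0.255],"hand": 0.03},
    {"twist": [0,0,0],"slide": [-0.0251,-0.1,-0.2784],"hand": 0.03},
    {"twist": [0,0,0],"slide": [-0.0251,-0.1,-0.2784],"hand": 0.03},
    {"twist": [0,0,0],"slide": [-0.0251,-0.1,-0.2784],"hand": 0.03},
    {"twist": [0,0,0],"slide": [-0.0251,-0.065,-0.2784],"hand": 0.03},
    {"twist": [0,0,0],"slide": [-0.0251,-0.03,-0.2784],"hand": 0.03},
    {"twist": [0,0,0],"slide": [-0.0251,-0.012,-0.2784],"hand": 0.03},
    {"twist": [0,0,0],"slide": [-0.0251,-0.005,-0.2784],"hand": 0.03},
    {"twist": [0,0,0],"slide": [-0.0251,-0.001,-0.2784],"hand": 0.03},
    {"twist": [0,0,0],"slide": [-0.0251,0.001,-0.2784],"hand": 0.03},
    {"twist": [0,0,0],"slide": [-0.0251,0.001,-0.2784],"hand": 0.03},
  ],
)

```text
time: 33.45
tcp_pos: [0.5149, 0.0421, 0.0762]
eef_rot: [-1.563, 0.178, -0.18]
wrist_force: [-0.6, -1.0, -0.3]
grip_width: 0.0369
```

Lower the last millimetre, release, retreat upward and then away to the left.

Emit:
drive_tool(
  moves=[
    {"twist": [0,0,0],"slide": [0,0.0006,0],"hand": 0.03},
    {"twist": [0,0,0],"slide": [0,0.001,0],"hand": 0.03},
    {"twist": [0,0,0],"slide": [0,0.001,0],"hand": 0.065},
    {"twist": [0,0,0],"slide": [0,0.001,0],"hand": 0.065},
    {"twist": [0,0,0],"slide": [0,0.001,0],"hand": 0.065},
    {"twist": [0,0,0],"slide": [0,0.001,0],"hand": 0.065},
    {"twist": [0,0,0],"slide": [0,-0.02,0],"hand": 0.065},
    {"twist": [0,0,0],"slide": [0,-0.06,0],"hand": 0.065},
    {"twist": [0,0,0],"slide": [0,-0.11,0],"hand": 0.065},
    {"twist": [0,0,0],"slide": [0,-0.16,0],"hand": 0.065},
    {"twist": [0,0,0],"slide": [0,-0.16,0.25],"hand": 0.065},
    {"twist": [0,0,0],"slide": [0,-0.16,0.25],"hand": 0.065},
    {"twist": [0,0,0],"slide": [0,-0.16,0.25],"hand": 0.065},
    {"twist": [0,0,0],"slide": [0,-0.16,0.25],"hand": 0.065},
    {"twist": [0,0,0],"slide": [0,-0.16,0.25],"hand": 0.065},
    {"twist": [0,0,0],"slide": [0,-0.16,0.25],"hand": 0.065},
    {"twist": [0,0,0],"slide": [0,-0.16,0.25],"hand": 0.065},
  ],
)

```text
time: 35.15
tcp_pos: [0.5704, 0.2862, 0.2349]
eef_rot: [-1.564, 0.178, -0.177]
wrist_force: [0.2, -0.4, 0.0]
grip_width: 0.0649
```

```bash
python3 - <<'E'
from h import *
a=grab('top');b=grab('scene')
f=lambda g,x0,y0,w,h,s:cv2.resize(g['img'][y0:y0+h,x0:x0+w,::-1],None,fx=s,fy=s,interpolation=cv2.INTER_CUBIC)
cv2.imwrite('pics/c9.png',np.hstack([f(a,240,134,100,110,4),f(b,236,196,100,110,4)]))
s=robot.observe();print(s['tcp_pos'],s['wrist_force'])
E
```

```text
[0.5704127  0.28465549 0.23513165] [-0.63397889  0.30680619  0.14076953]
```

View pics/c9.png

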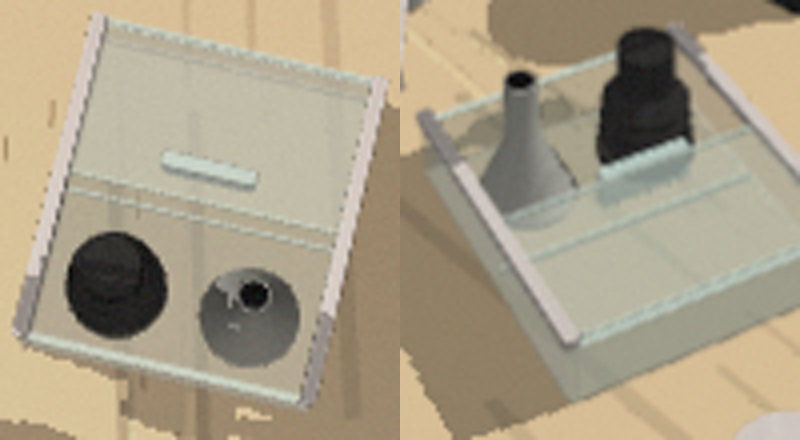

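The funnel and bellows stand within about 1-2 mm of their start pixels in both views, upright, and the door is shut (pull moved back from its ajar start). Handing in.

```bash
python3 -c "
from station import robot
print(robot.observe()['joint_velocities'].round(3)); print(robot.hand_in())"
```

```text
[-0.012 -0.009  0.005  0.001 -0.     0.001]
the job is handed in; nothing more can be done
None
```

I finished the job and handed it in at about 35 s of the allowed 134 s. `hand_in()` reports no verdict.

I parked the funnel on the saucer and the bellows on the coaster, pushed the door open, and set the leveller in the empty well of the tamper stand. I then pushed the door shut and put the funnel and bellows back.

- **Funnel and bellows:** in the last pictures, top and scene views, both stand upright within 1–2 px of where they started in the enlarged crops. Both were released at the same tool position where they were gripped, to about 1 mm.
- **Door:** it was pushed until it met its stop (the wrist force rose to about 9 N) and is clear of the fingers.
- **Leveller:** a wrist picture after release showed it flat and centred in the well. I did not look at it again after that. Setting it down pressed briefly with about 25 N, below the limits.
- **Tamper:** it was not touched, and it looked undisturbed in that same picture.

One early disagreement: a wrist-camera reading put the door pull about 12 mm off the other views because I picked the wrong edge. A closer second look agreed with the other cameras. No other check failed.

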